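# Slide a bowl on its bat into the drying bay

### The arm

A 7-joint arm with a two-finger parallel gripper is mounted at the origin on the work surface. World frame = base frame: x ahead of the robot, y to its left, z up, the work surface at z = 0. Lengths are in m, angles in rad, forces in N, time in s.
With the tool pointing down it reaches from about 0.4 to 0.85 m from the base axis. Payload 10.4 kg.
Tool frame: the origin (TCP) lies on the centre line of the jaws, within the pads' length; the fingertips stand manip.tip_reach ahead of it and the grasp point (between the pads) lies 3 mm ahead of it (manip.tip_reach is the distance from the TCP to the fingertips, in m); z points along the fingers, y is the direction in which the jaws open and shut (so a half turn about z gives the same grasp; the last joint's range is limited). The gripper opens to 85 mm and grips with 20 to 120 N. Pads are 22 mm wide; open, the fingers measure 114 mm over their backs; the gripper's body (76 mm by 85 mm) begins 54 mm behind the grasp point. The pads swing forward as they close: fully open they stand 13 mm farther back than shut.
Start: joints at [-0.023, 0.332, -0.065, 1.46, 0.022, 1.35, -0.088], TCP at [0.625, 0, 0.253] pointing down, gripper open.
Joint ranges: [-2.6, 2.6], [-0.5, 2.12], [-1.47, 1.34], [0.16, 2.42], [-1.27, 4.41], [0.06, 2.06], [-2.6, 2.6]. Speed limits (rad/s): [2.22, 2.22, 2.79, 2.79, 3.14, 3.14, 3.14].

### API

Orientations are given as a unit quaternion [x, y, z, w].
In Python, from station import manip, viewer, job gives the robot as it stands. The module is installed in compiled form; this text tells all that it offers.
- The arm moves only by the shell command python3 -m pendant 'ROWS' [OPENING] [FORCE]. ROWS is JSON, a list of rows, each a list of 2 entries, a list of its own where there are three numbers: the shift along the tool's x, y, z in m, then the turn about the tool's z in degrees. In form: [[[dx, dy, dz], spin], ...]. A call has exactly 8 rows; each row is the pose to reach, as a shift and turn from the pose commanded when the call began, along the tool's axes at that moment; what a row does not reach only later rows make up. A row lasts 1/12 s, in which the tool goes at most 41.7 mm and 7.16 degrees, less where a joint would pass 70% of its speed; a pose out of reach is approached as far as the arm can. A call with a gripper value outside its range is refused whole. OPENING is the finger opening in m, from 0 to 0.0854, set as the call begins (- or left out, the last holds). The fingers move at their own pace and stop on an object; FORCE is the grip in N (left out, the last holds). Time passes only in rows, so rows that repeat a pose let the fingers close, or fill a call up. It gives the time, the measured TCP pose, the force and the opening at its end, in the units of the state.
- manip.get_obs(): the state, without advancing time (a new reading comes with each control period).
- viewer.read_camera(name): name is "scene" or "side" or "wrist"; returns a dict with "pixels" (480x640x3 uint8, blue, green, red), "range_z" (480x640 float32, m along the optical axis (not along the pixel's ray), 0 where there is no reading), "fx", "fy", "cx", "cy" (pixels), "R" (3x3) and "t" (3): a world point X has camera coordinates R X + t. Camera axes: x right, y down, z forward; pixel columns grow to the right and rows downward; lengths in m; the calibration is good to about 2 mm. A picture is of the moment at which its call begins.
- job.job_done(): hands the job in, once; it reports no verdict.
Trained networks look in the newest picture that a camera, given by its name, has taken for a name from the list of things; names that differ only in an ending like _2 or _b are one class to them, and where a whole thing is asked for, a point or a joint stands for the part that bears it (a point fixed in the world has none). Each returns a list of dicts, best first, with "confidence" (0 to 1); they miss things now and then, are a little off and sometimes report something else, mostly with a low value. They report only what shows in the picture. A call takes as long as a camera call.
- viewer.recognise(camera, thing): "position" ([x, y, z] in m, in world coordinates, good to about 4 mm: the middle of the surface that is visible of it).
The state is a dict: "t": time; "joint_pos": joint angles; "dq": joint speeds; "effort": joint torques, N m; "tcp_pos": TCP position; "tool_rot": TCP orientation; "force": force on the tool from outside, world axes, zero at the start; "torque": the same for the moment, N m; "width": finger opening in m.
Only numpy, scipy, OpenCV 4.12 (cv2) and the standard library are available. Lean on these libraries where they do the work, as an engineer would, in place of code of your own. Each camera call takes 0.05 s, during which the arm holds its last target.

### The job

Push the round plaster bat, with the dried bowl on it, across the bench and through the narrow gap between the two wooden blocks, until the whole bat lies behind the blocks in the drying bay. Only push it: keep it flat on the bench, never lift it, and do not touch the fragile bowl. Leave the jar, the square post and the wooden stick where they are.

Things in the scene. Friction and masses are not known exactly. Their poses are not given: they have to be found in the camera images.
- bat: Round off-white plaster disc, 110 mm in diameter, 22 mm thick, lying loose on the bench, about 0.3 to 0.5 kg with the bowl stuck on it. Origin: centre of its underside, z up; its yaw does not matter. It slides with ordinary friction and stops as soon as it is no longer pushed.
- bowl: Fragile off-white bowl stuck on the middle of the bat: 68 mm across the rim, 34 mm high, rim 56 mm above the bench. The outer 21 mm of the bat's top stay free all round. Origin: centre of the bowl's underside, 22 mm above the bat's origin. Not to be touched.
- bay: Drying bay of brown wood, fixed to the bench. Origin: on the bench, mid-gap between its two blocks; local +x is the way in (roughly world +y), y runs from block to block. Each block spans x -25 to +25 mm, |y| 60 to 150 mm, 40 mm high, edges rounded 4 mm; the gap is 120 mm wide. A back rail behind it, 300 mm long, 30 mm high, has its near face at x = +180 mm.
- bay_place (a point): Point on the bench behind the gap, at x = +100 mm in the bay's frame, y = 0: a good final place for the bat's centre. The whole bat is behind the blocks from x = +80 mm on and meets the back rail at x = +125 mm.
- jar: Bystander: closed glass jar with a white lid, 52 mm in diameter, 70 mm high, standing loose. Origin at the centre of its underside.
- post: Bystander: square reddish fired-clay post, 40 x 40 mm, 65 mm high, standing loose. Origin at the centre of its underside.
- rib: Bystander: light wooden stick, 12 x 150 x 12 mm, lying loose, long along its own y. Origin at the centre of its underside.

How it is judged:
By the outcome, as a careful person would: the job done as asked, in the order asked, and still so for the second after the job is handed in, with the robot touching nothing.
It also fails if it takes over 54 s, if anything falls off the work surface, if the arm or the gripper's body presses on something with over 40 N, if the wrist force passes 120 N, or if a joint passes its speed limit or range.

## Working session

There is one attempt and no reset: what is moved stays moved. The work goes in short steps, Python scripts to look and compute and a shell command to move; the robot and the scene stay as the last step left them, time stands still between calls to the robot, and variables do not carry over. Pictures are saved under pics/ and viewed, and the job is handed in when it is done.

```bash
mkdir -p pics; ls; cat > h.py <<'E'
from station import manip, viewer, job
import numpy as np, cv2
def shot(n,f):
    c=viewer.read_camera(n); cv2.imwrite('pics/'+f,c['pixels']); return c
def world(c):
    z=c['range_z']; v,u=np.mgrid[0:480,0:640]
    P=np.stack([(u-c['cx'])/c['fx']*z,(v-c['cy'])/c['fy']*z,z],-1)
    W=(P-np.array(c['t']))@np.array(c['R']); W[z==0]=np.nan; return W
E
python3 - <<'E'
from h import *
o=manip.get_obs(); print(o['t'],o['tcp_pos'],o['tool_rot'],o['width'],manip.tip_reach)
for n in ['scene','side']:
    c=shot(n,n+'0.png'); np.savez('/tmp/%s0.npz'%n,**c)
    print(n,np.round(c['R'],3).tolist(),c['t'],c['fx'])
    for t in ['bat','bowl','bay','jar','post','rib']:
        print(t,[(np.round(r['position'],3).tolist(),round(r['confidence'],2)) for r in viewer.recognise(n,t)][:2])
print(manip.get_obs()['t'])
E
```

```text
pics
0.0 [6.24655684e-01 5.74702822e-06 2.52491637e-01] [ 7.07100520e-01  7.07112678e-01 -5.24453699e-04 -4.90559350e-04] 0.08533854198433441 0.022
scene [[-0.536, 0.844, -0.006], [0.598, 0.375, -0.709], [-0.596, -0.383, -0.706]] [ 0.28531116 -0.36632833  1.2447013 ] 468.7283163593052
bat [([0.564, -0.217, 0.021], 0.89)]
bowl [([0.542, -0.237, 0.044], 0.67)]
bay [([0.608, 0.035, 0.027], 0.56)]
jar [([0.63, 0.347, 0.049], 0.66)]
post [([0.774, -0.172, 0.049], 0.93)]
rib [([0.476, 0.336, 0.011], 0.83)]
side [[-0.885, -0.466, 0.01], [-0.323, 0.598, -0.733], [0.336, -0.652, -0.68]] [0.56531943 0.21282141 0.83564479] 468.21766024774075
bat [([0.547, -0.214, 0.023], 0.92), ([0.76, -0.165, 0.046], 0.25)]
bowl [([0.554, -0.24, 0.048], 0.7)]
bay [([0.513, 0.171, 0.029], 0.97)]
jar [([0.604, 0.36, 0.057], 0.68)]
post [([0.76, -0.163, 0.046], 0.87), ([0.553, -0.238, 0.048], 0.4)]
rib [([0.476, 0.337, 0.013], 0.96)]
0.7
```

View pics/scene0.png

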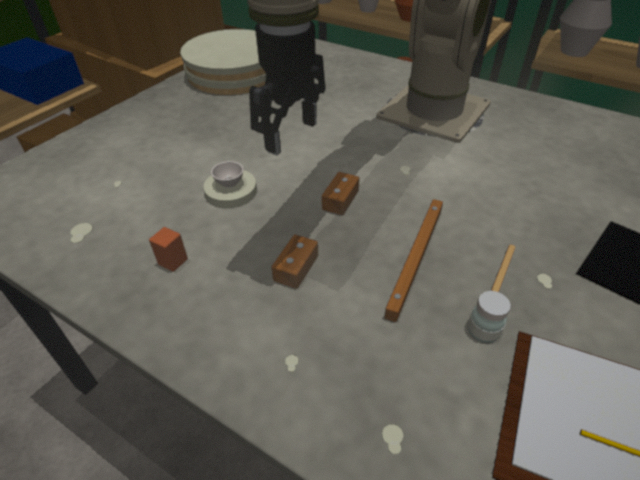

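View pics/side0.png

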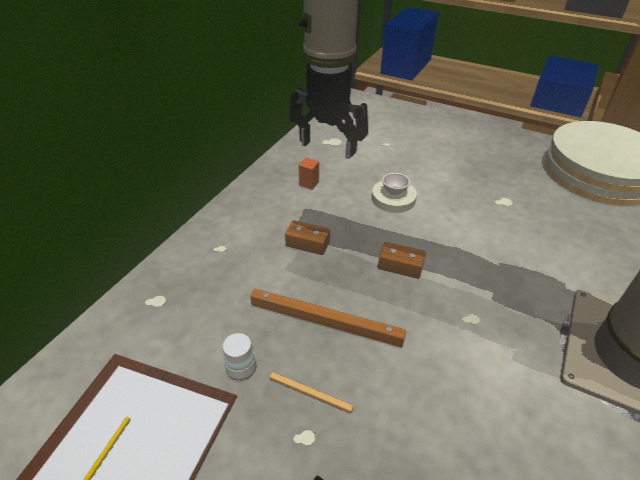

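```bash
cat > top.py <<'E'
# build a merged top view (metric map) from depth
from h import *
def cloud(files):
    A=[];C=[]
    for f in files:
        c=np.load(f); W=world(c); m=np.isfinite(W[...,0]); A.append(W[m]); C.append(c['pixels'][m])
    return np.concatenate(A),np.concatenate(C)
if __name__=='__main__':
    P,C=cloud(['/tmp/scene0.npz','/tmp/side0.npz'])
    # map x 0.3..0.95 -> rows, y -0.4..0.5 -> cols ; 1.5mm
    s=0.0015
    im=np.full((434,600,3),0,np.uint8); hz=np.full((434,600),-1.)
    o=np.argsort(P[:,2]); P=P[o];C=C[o]
    k=P[:,2]<0.12; P=P[k];C=C[k]
    r=((0.95-P[:,0])/s).astype(int); q=((0.5-P[:,1])/s).astype(int)
    ok=(r>=0)&(r<434)&(q>=0)&(q<600)
    im[r[ok],q[ok]]=C[ok]; hz[r[ok],q[ok]]=P[ok,2]
    cv2.imwrite('pics/top0.png',im)
    cv2.imwrite('pics/toph0.png',cv2.applyColorMap((np.clip(hz,0,0.08)/0.08*255).astype(np.uint8),cv2.COLORMAP_JET))
E
python3 top.py
```

```text
(no output)
```

View pics/toph0.png

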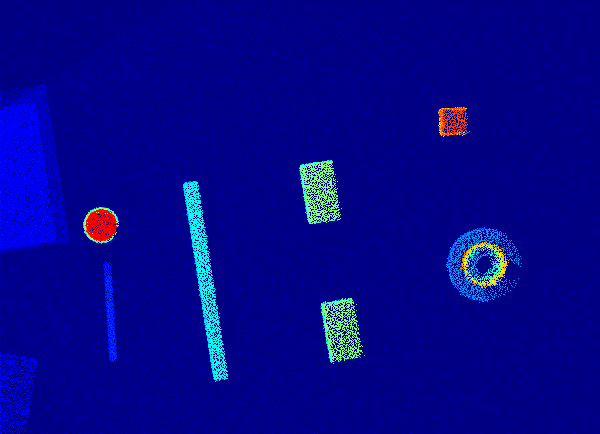

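The scene view shows the bat with its bowl at (230,187), the blocks at (340,193) and (296,260), the rail at (415,260), the post at (168,249), the jar at (490,315) and the rib at (503,270). The height map agrees with this. Next I fit the bay and bat precisely.

```bash
cat > fit.py <<'E'
from h import *
from top import cloud
from scipy.optimize import least_squares
def circ(p,r):
    f=lambda a:np.hypot(p[:,0]-a[0],p[:,1]-a[1])-r
    return least_squares(f,p.mean(0),loss='soft_l1',f_scale=.002).x
def near(P,c,r,lo,hi): return P[(np.hypot(P[:,0]-c[0],P[:,1]-c[1])<r)&(P[:,2]>lo)&(P[:,2]<hi)]
def bat(P,g):
    rim=near(P,g,.08,.046,.066); b=near(P,g,.09,.012,.027)
    cb=circ(rim[:,:2],.032)
    a=b[:,:2]; d=np.hypot(*(a-cb).T); out=a[(d>.045)]
    # outer boundary: max radius by angular bin
    th=np.arctan2(*(out-cb).T[::-1]); dd=np.hypot(*(out-cb).T); bd=[]
    for k in np.arange(-np.pi,np.pi,.15):
        m=(th>=k)&(th<k+.15)
        if m.sum()>5: i=np.where(m)[0][np.argsort(dd[m])[int(m.sum()*.95)]]; bd.append(out[i])
    bd=np.array(bd); r=least_squares(lambda p:np.hypot(*(bd-p[:2]).T)-p[2],[*cb,.055],loss='soft_l1',f_scale=.002).x
    return cb,r
if __name__=='__main__':
  for fs in (['/tmp/scene0.npz'],['/tmp/side0.npz'],['/tmp/scene0.npz','/tmp/side0.npz']):
    P,C=cloud(fs); print(fs)
    x=lambda r,q:np.array([.95-r*.0015,.5-q*.0015])
    cb,r=bat(P,x(264,484)); print('bat bowl',cb,'disc',r)
    B=[]
    for g in (x(192,320),x(330,341)):
        t=near(P,g,.07,.034,.046)[:,:2].astype(np.float32); rc=cv2.minAreaRect(t); B.append(np.array(rc[0])); print('block',rc, near(P,g,.03,.034,.046)[:,2].mean())
    rr=near(P,x(280,205),.2,.024,.036); rr=rr[(abs(rr[:,1]-.19)<.05)][:,:2].astype(np.float32)
    print('rail',cv2.minAreaRect(rr))
    o=(B[0]+B[1])/2; d=B[1]-B[0]; ang=np.arctan2(d[1],d[0]); print('bay o',o,'sep',np.linalg.norm(d),'in dir deg',np.degrees(ang)%180+90-0)
    rd=near(P,x(120,453),.05,.055,.08)[:,:2].astype(np.float32); print('post',cv2.minAreaRect(rd))
E
python3 fit.py
```

```text
['/tmp/scene0.npz']
bat bowl [ 0.55303899 -0.22608638] disc [ 0.55285198 -0.22637726  0.05457978]
block ((0.661220133304596, 0.019377829506993294), (0.09132947772741318, 0.05060269683599472), 8.979856491088867) 0.040280664409909246
block ((0.4540291428565979, -0.012745216488838196), (0.09379571676254272, 0.04981805384159088), 9.400739669799805) 0.040527473086006384
rail ((0.5280888080596924, 0.19117599725723267), (0.30246347188949585, 0.022545812651515007), 8.869733810424805)
bay o [0.55762464 0.00331631] sep 0.20966639360391717 in dir deg 98.81301284705367
post ((0.7672815322875977, -0.18027205765247345), (0.040998656302690506, 0.04186241328716278), 2.3752951622009277)
['/tmp/side0.npz']
bat bowl [ 0.55317445 -0.22605266] disc [ 0.55295242 -0.22600159  0.0544904 ]
block ((0.6616628766059875, 0.018346024677157402), (0.09012474864721298, 0.05348410829901695), 10.476001739501953) 0.04011141388690196
block ((0.45503225922584534, -0.01372365653514862), (0.09004821628332138, 0.053969528526067734), 9.034080505371094) 0.040130972331246885
rail ((0.5282069444656372, 0.1915775090456009), (0.2
[... 250 characters left out ...]
5225)
['/tmp/scene0.npz', '/tmp/side0.npz']
bat bowl [ 0.55308525 -0.22607917] disc [ 0.55307803 -0.22621759  0.05463442]
block ((0.6613837480545044, 0.01829441450536251), (0.09134938567876816, 0.05348410829901695), 10.476001739501953) 0.04021565757838091
block ((0.4543507695198059, -0.014322739094495773), (0.09356648474931717, 0.05401605740189552), 9.856773376464844) 0.04031314835370396
rail ((0.5280307531356812, 0.19155001640319824), (0.30246323347091675, 0.025797421112656593), 8.872916221618652)
bay o [0.55786726 0.00198584] sep 0.20958657616819276 in dir deg 98.95311315430632
post ((0.7680055499076843, -0.18007159233093262), (0.04132000356912613, 0.04457801207900047), 5.7313618659973145)
```

Bay origin is about (0.558, 0.0025) with the way in at 98.9°. The block spacing of 209.6 mm matches the 210 expected. The bat centre is at (0.553, -0.226), which is x=-225, y=+40 mm in the bay frame. My plan is to cradle the rim with two half-open fingers 60 mm apart and push along tool x. First I move high, behind the bat.

```bash
python3 -m pendant '[[[-0.038,-0.007,0],-1],[[-0.077,-0.015,0],-2],[[-0.115,-0.022,0],-4],[[-0.154,-0.03,0],-6],[[-0.192,-0.037,0],-8],[[-0.23,-0.044,0],-8.9],[[-0.269,-0.052,0],-8.9],[[-0.307,-0.059,0],-8.9]]' 0.060; python3 -m pendant '[[[0,0,0.02],0],[[0,0,0.05],0],[[0,0,0.08],0],[[0,0,0.11],0],[[0,0,0.13],0],[[0,0,0.14],0],[[0,0,0.14],0],[[0,0,0.14],0]]'
python3 - <<'E'
from h import *
for n in ['scene','side','wrist']: np.savez('/tmp/%s1.npz'%n,**shot(n,n+'1.png'))
from scipy.spatial.transform import Rotation as R
o=manip.get_obs(); print(o['t'],o['tcp_pos'],o['width']); print(R.from_quat(o['tool_rot']).as_matrix().round(3))
E
```

```text
t: 1.37
tcp_pos: [0.5652, -0.309, 0.2536]
tool_rot: [0.65, 0.76, 0.0, 0.0]
force: [0.0, 0.2, -0.5]
width: 0.0598
t: 2.03
tcp_pos: [0.5664, -0.3072, 0.1141]
tool_rot: [0.65, 0.76, 0.0, 0.0]
force: [-0.1, -0.2, 1.2]
width: 0.0601
2.1833 [ 0.56701598 -0.30744876  0.11531869] 0.059852747512149286
[[-0.155  0.988  0.003]
 [ 0.988  0.155 -0.001]
 [-0.002  0.003 -1.   ]]
```

View pics/side1.png

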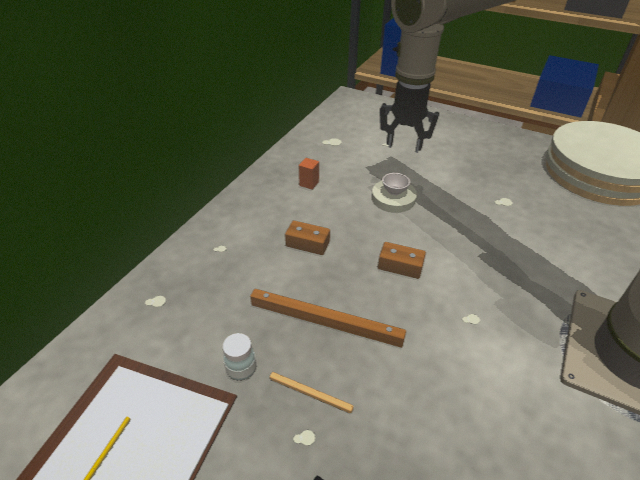

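View pics/wrist1.png

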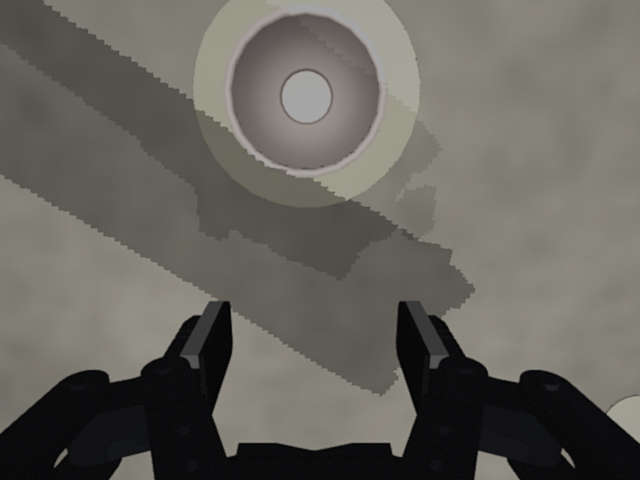

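```bash
python3 - <<'E'
from h import *
T=np.array([.567,-.3074]);u=np.array([-.155,.988]);v=np.array([.988,.155])
for n in ['scene','side','wrist']:
    W=world(np.load('/tmp/%s1.npz'%n)).reshape(-1,3); W=W[np.isfinite(W[:,0])]
    a=(W[:,:2]-T)@u;b=(W[:,:2]-T)@v
    for s in (1,-1):
        m=(abs(a)<.03)&(s*b>.015)&(s*b<.07)&(W[:,2]>.07)&(W[:,2]<.16)
        if m.sum()>20: print(n,s,m.sum(),'z min',np.percentile(W[m,2],[.5,2,5]).round(4),'low-part a',np.percentile(a[m&(W[:,2]<.115)],[1,99]).round(4),'b',np.percentile(b[m&(W[:,2]<.115)],[1,99]).round(4))
E
```

```text
scene 1 377 z min [0.0991 0.1009 0.1045] low-part a [-0.0063  0.0146] b [0.0309 0.0448]
scene -1 345 z min [0.0982 0.0993 0.1017] low-part a [-0.0103  0.0136] b [-0.0429 -0.0277]
side 1 192 z min [0.1013 0.1034 0.1064] low-part a [-0.0079  0.0145] b [0.032  0.0451]
side -1 192 z min [0.0994 0.1046 0.1074] low-part a [0.0006 0.0152] b [-0.0405 -0.0274]
wrist 1 14443 z min [0.1017 0.1059 0.1112] low-part a [-0.0108  0.0113] b [0.0289 0.0422]
wrist -1 14513 z min [0.1015 0.1058 0.111 ] low-part a [-0.0109  0.0112] b [-0.044  -0.0306]
```

The two fingers straddle the bat's axis in the wrist view, at (205,340) and (420,340), with the bat centre at (306,95). The tips sit about 16 mm below the TCP at this opening. Next I descend to a TCP height of about 0.024, which puts the tips near 8 mm.

```bash
python3 -m pendant '[[[0,0,0.02],0],[[0,0,0.04],0],[[0,0,0.06],0],[[0,0,0.075],0],[[0,0,0.084],0],[[0,0,0.089],0],[[0,0,0.089],0],[[0,0,0.089],0]]'
cat > st.py <<'E'
from h import *
import sys; k=sys.argv[1]
from fit import *
from scipy.spatial.transform import Rotation as R
fs=[]
for n in ['scene','side']:
    np.savez('/tmp/%s%s.npz'%(n,k),**shot(n,n+k+'.png')); fs.append('/tmp/%s%s.npz'%(n,k))
o=manip.get_obs(); T=o['tcp_pos']; M=R.from_quat(o['tool_rot']).as_matrix()
O=np.array([.558,.0025]);u=np.array([-.1545,.988]);v=np.array([-.988,-.1545])
bx=lambda p:(((p[:2]-O)@u*1e3).round(1),((p[:2]-O)@v*1e3).round(1))
print('t',o['t'],'T',T.round(4),'force',o['force'].round(1),'w',o['width'],'yaw',np.degrees(np.arctan2(M[1,0],M[0,0])).round(2)); print('tcp bay',bx(T))
g=T[:2]+u*float(sys.argv[2])
for f in [[fs[0]],[fs[1]],fs]:
    try:
        P,C=cloud(f); cb,r=bat(P,g); print('bowl bay',bx(cb),'disc bay',bx(r),r[2].round(4),'rimz',np.percentile(near(P,g,.045,.03,.07)[:,2],98).round(4))
    except Exception as e: print('fit fail',e)
E
python3 st.py 2 0.08
```

```text
t: 2.85
tcp_pos: [0.5667, -0.3073, 0.0254]
tool_rot: [0.65, 0.76, 0.0, 0.001]
force: [1.4, 0.1, 1.3]
width: 0.0599
t 2.95 T [ 0.5668 -0.3074  0.0257] force [-0.9 -0.1  0.4] w 0.059718902765497475 yaw 98.9
tcp bay (np.float64(-307.5), np.float64(39.2))
bowl bay (np.float64(-227.5), np.float64(39.3)) disc bay (np.float64(-226.8), np.float64(40.8)) 0.0554 rimz 0.0575
bowl bay (np.float64(-227.0), np.float64(40.2)) disc bay (np.float64(-226.2), np.float64(40.1)) 0.0551 rimz 0.0578
bowl bay (np.float64(-227.2), np.float64(39.7)) disc bay (np.float64(-226.1), np.float64(40.2)) 0.055 rimz 0.0577
```

View pics/side2.png

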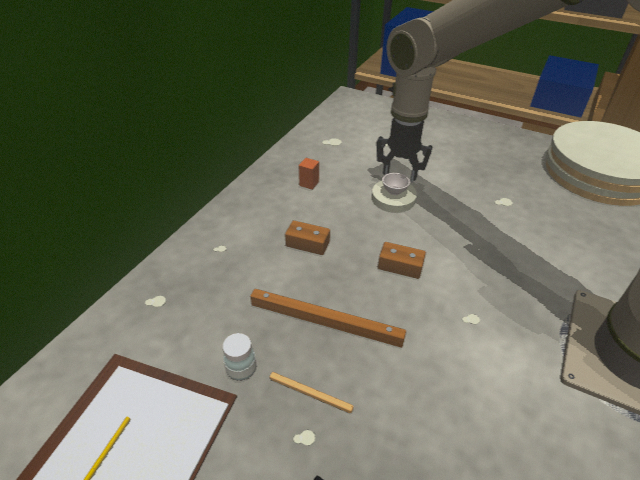

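The tool is behind the bat at the right height, with 23 mm left to contact. I push straight for a short distance first and check that the bat follows.

```bash
python3 -m pendant '[[[0.006,0,0],0],[[0.012,0,0],0],[[0.017,0,0],0],[[0.022,0,0],0],[[0.027,0,0],0],[[0.033,0,0],0],[[0.039,0,0],0],[[0.045,0,0],0]]'; python3 st.py 3 0.06
```

```text
t: 3.62
tcp_pos: [0.5592, -0.2623, 0.0246]
tool_rot: [0.65, 0.76, 0.0, 0.0]
force: [1.0, -2.8, 0.1]
width: 0.0602
t 3.7167 T [ 0.5592 -0.2611  0.0244] force [-0.  -0.  -0.2] w 0.059733801487904935 yaw 98.97
tcp bay (np.float64(-260.6), np.float64(39.6))
bowl bay (np.float64(-207.5), np.float64(36.8)) disc bay (np.float64(-204.7), np.float64(38.3)) 0.0561 rimz 0.0576
bowl bay (np.float64(-205.2), np.float64(38.7)) disc bay (np.float64(-201.8), np.float64(37.7)) 0.0553 rimz 0.0576
bowl bay (np.float64(-206.2), np.float64(37.6)) disc bay (np.float64(-202.8), np.float64(37.8)) 0.0558 rimz 0.0576
```

```bash
python3 -m pendant '[[[0.007,0.0025,0],0],[[0.014,0.005,0],0],[[0.021,0.0075,0],0],[[0.028,0.01,0],0],[[0.035,0.0125,0],0],[[0.042,0.015,0],0],[[0.049,0.0175,0],0],[[0.055,0.020,0],0]]'; python3 st.py 4 0.057;  python3 -m pendant '[[[0.007,0.0025,0],0],[[0.014,0.005,0],0],[[0.021,0.0075,0],0],[[0.028,0.01,0],0],[[0.035,0.0125,0],0],[[0.041,0.015,0],0],[[0.046,0.0175,0],0],[[0.050,0.0195,0],0]]'; python3 st.py 5 0.057
```

```text
t: 4.38
tcp_pos: [0.5704, -0.204, 0.0243]
tool_rot: [0.65, 0.76, 0.0, -0.0]
force: [-2.1, -3.8, 1.4]
width: 0.0601
t 4.4833 T [ 0.5708 -0.203   0.0242] force [ 0.6 -0.3  0.4] w 0.060062341590728964 yaw 99.01
tcp bay (np.float64(-205.0), np.float64(19.1))
bowl bay (np.float64(-151.0), np.float64(16.9)) disc bay (np.float64(-147.7), np.float64(18.5)) 0.0554 rimz 0.0573
bowl bay (np.float64(-150.1), np.float64(18.3)) disc bay (np.float64(-146.1), np.float64(17.4)) 0.0552 rimz 0.0578
bowl bay (np.float64(-150.4), np.float64(17.4)) disc bay (np.float64(-146.7), np.float64(17.6)) 0.0554 rimz 0.0575
t: 5.15
tcp_pos: [0.582, -0.1518, 0.0243]
tool_rot: [0.65, 0.76, 0.0, -0.0]
force: [-0.7, -2.3, -0.8]
width: 0.0597
t 5.25 T [ 0.5822 -0.1512  0.0243] force [-0.7 -0.   0.7] w 0.06055137473415312 yaw 98.98
tcp bay (np.float64(-155.6), np.float64(-0.2))
bowl bay (np.float64(-101.0), np.float64(-2.7)) disc bay (np.float64(-97.6), np.float64(-1.2)) 0.0551 rimz 0.0574
bowl bay (np.float64(-99.9), np.float64(-1.0)) disc bay (np.float64(-96.9), np.float64(-2.2)) 0.0552 rimz 0.0576
bowl bay (np.float64(-100.3), np.float64(-2.1)) disc bay (np.float64(-97.2), np.float64(-2.1)) 0.0552 rimz 0.0575
```

```bash
python3 - <<'E'
from h import *
shot('wrist','wrist5.png')
E
```

```text
(no output)
```

View pics/scene5.png

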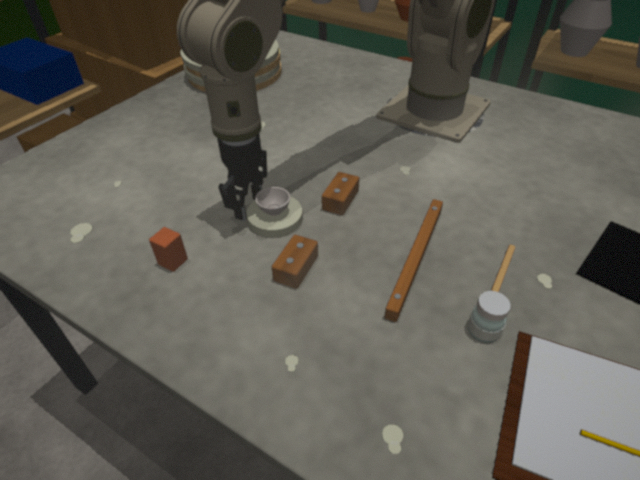

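View pics/wrist5.png

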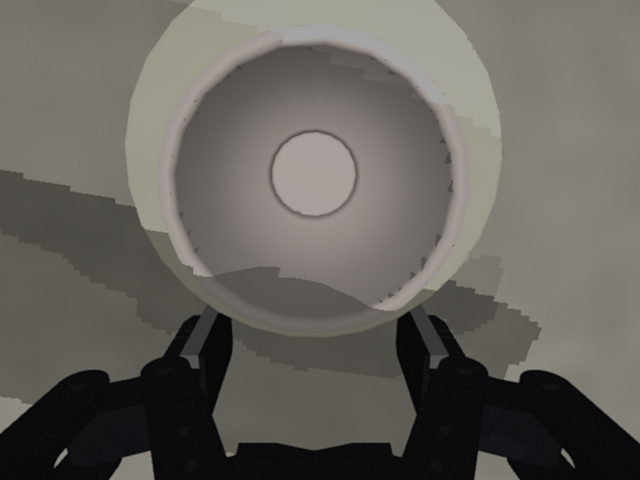

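The bat sits symmetrically in the cradle: in the wrist view its centre column is about 313, and the midpoint between the fingers is about 315. Cameras put it at y ≈ -1.6 mm relative to the gap axis. I trim +1.3 mm while approaching and recheck before the bat's widest part enters.

```bash
python3 -m pendant '[[[0.005,-0.0002,0],0],[[0.010,-0.0004,0],0],[[0.015,-0.0006,0],0],[[0.020,-0.0008,0],0],[[0.025,-0.001,0],0],[[0.030,-0.0012,0],0],[[0.034,-0.0013,0],0],[[0.037,-0.0013,0],0]]'; python3 st.py 6 0.057
python3 - <<'E'
from h import *
from fit import *
c=shot('wrist','wrist6.png'); np.savez('/tmp/wrist6.npz',**c)
O=np.array([.558,.0025]);u=np.array([-.1545,.988]);v=np.array([-.988,-.1545])
# per camera inner faces of the blocks (z 0.012..0.036, away from rounding): y of the block side points
for n in ['scene','side','wrist']:
    W=world(np.load('/tmp/%s6.npz'%n)).reshape(-1,3); W=W[np.isfinite(W[:,0])]
    x=(W[:,:2]-O)@u;y=(W[:,:2]-O)@v
    for s in (1,-1):
        m=(abs(x)<.018)&(s*y>.05)&(s*y<.085)&(W[:,2]>.010)&(W[:,2]<.045)
        t=m&(W[:,2]>.037)
        print(n,s,'face',m.sum(),(1e3*np.percentile(s*y[m],[1,5,50])).round(1) if m.sum() else '', 'top',t.sum(),(1e3*np.percentile(s*y[t],[1,5])).round(1) if t.sum() else '')
P=W; 
m=(abs(y)<.07)&(x>-.13)&(x<.01)&(W[:,2]>.012)&(W[:,2]<.027); b=np.c_[x,y][m]
xs=[];L=[];Rr=[]
for k in np.arange(-.09,-.03,.004):
    q=b[(b[:,0]>=k)&(b[:,0]<k+.004),1]
    if len(q)>20: xs.append(k+.002);L.append(np.percentile(q,99));Rr.append(np.percentile(q,1))
print('wrist bat mid y',np.c_[xs,(np.array(L)+Rr)/2,np.array(L)-Rr].round(4).tolist())
E
```

```text
t: 5.97
tcp_pos: [0.5748, -0.1157, 0.0244]
tool_rot: [0.65, 0.76, 0.0, 0.0]
force: [0.5, -3.2, 0.0]
width: 0.0599
t 6.0667 T [ 0.5748 -0.1154  0.0243] force [-0.2 -0.1  0. ] w 0.059968302721491486 yaw 98.95
tcp bay (np.float64(-119.0), np.float64(1.6))
bowl bay (np.float64(-63.9), np.float64(-1.4)) disc bay (np.float64(-60.7), np.float64(1.1)) 0.0559 rimz 0.0575
bowl bay (np.float64(-63.6), np.float64(0.9)) disc bay (np.float64(-60.1), np.float64(-0.7)) 0.0554 rimz 0.0578
bowl bay (np.float64(-63.6), np.float64(-0.7)) disc bay (np.float64(-60.2), np.float64(-0.2)) 0.0555 rimz 0.0577
scene 1 face 334 [59.  59.7 62.6] top 159 [59.7 61.1]
scene -1 face 185 [60.4 62.  72.8] top 185 [60.4 62. ]
side 1 face 144 [59.8 61.1 72. ] top 142 [60.5 61.4]
side -1 face 177 [59.8 60.4 68.1] top 130 [60.4 61.2]
wrist 1 face 186 [62.  62.2 62.6] top 0 
wrist -1 face 213 [56.6 56.8 57.4] top 0 
wrist bat mid y [[-0.088, 0.0027, 0.0959], [-0.084, 0.0026, 0.0999], [-0.08, 0.0027, 0.1031], [-0.076, 0.0027, 0.105], [-0.072, 0.0027, 0.1066], [-0.068, 0.0027, 0.1079], [-0.064, 0.0028, 0.1083], [-0.06, 0.0027, 0.1081], [-0.056, 0.0027, 0.1079], [-0.052, 0.0028, 0.1063], [-0.048, 0.0027, 0.1044], [-0.044, 0.0027, 0.1024], [-0.04, 0.0028, 0.0989], [-0.036, 0.0027, 0.095], [-0.032, 0.0026, 0.0906]]
```

View pics/wrist6.png

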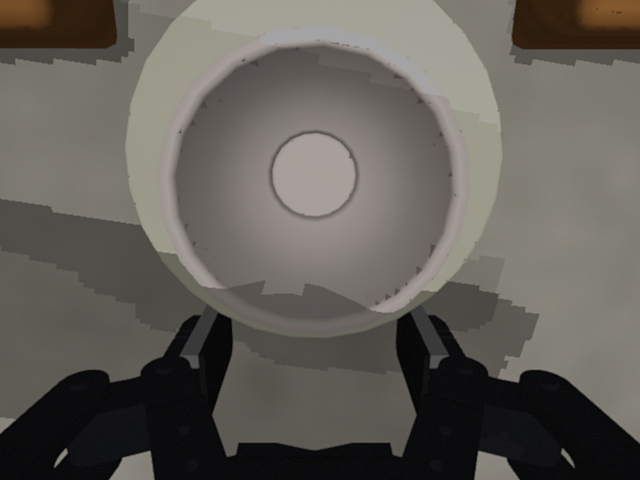

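View pics/side6.png

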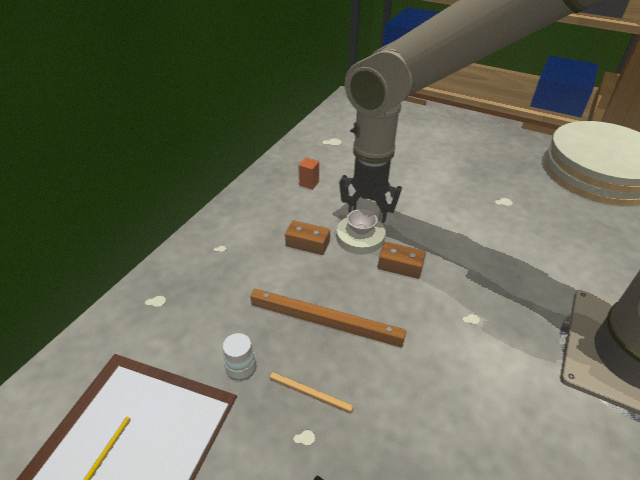

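In the wrist view, the one camera that sees everything together, the gap middle is at +2.7 mm and the bat middle at +2.7 mm, so the bat is centred. I go straight in with a check midway.

```bash
python3 -m pendant '[[[0.005,0,0],0],[[0.010,0,0],0],[[0.015,0,0],0],[[0.020,0,0],0],[[0.025,0,0],0],[[0.030,0,0],0],[[0.034,0,0],0],[[0.036,0,0],0]]'; python3 st.py 7 0.057
cat > wr.py <<'E'
from h import *
import sys
c=shot('wrist','wrist%s.png'%sys.argv[1])
O=np.array([.558,.0025]);u=np.array([-.1545,.988]);v=np.array([-.988,-.1545])
W=world(c).reshape(-1,3); W=W[np.isfinite(W[:,0])]
x=(W[:,:2]-O)@u;y=(W[:,:2]-O)@v
for s in (1,-1):
    for z0,z1 in((.008,.034),(.036,.046)):
        m=(abs(x)<.02)&(s*y>.056-.004)&(s*y<.085)&(W[:,2]>z0)&(W[:,2]<z1)
        print(s,z0,m.sum(),(1e3*np.percentile(s*y[m],[1,5,50])).round(1) if m.sum() else '')
m=(abs(y)<.058)&(W[:,2]>.018)&(W[:,2]<.026)&(x<.16); b=np.c_[x,y][m]
for k in np.arange(-.06,.14,.01):
    q=b[(b[:,0]>=k)&(b[:,0]<k+.004),1]
    if len(q)>20: a,d=np.percentile(q,[1,99]); print(round(k,3),((a+d)/2*1e3).round(1),((d-a)*1e3).round(1),end='; ')
E
python3 wr.py 7
```

```text
t: 6.78
tcp_pos: [0.5692, -0.0798, 0.0243]
tool_rot: [0.65, 0.76, 0.0, -0.0]
force: [0.5, -2.8, -0.1]
width: 0.0602
t 6.8833 T [ 0.5692 -0.0799  0.0243] force [ 0.1 -0.1  0. ] w 0.060030071662505444 yaw 98.95
tcp bay (np.float64(-83.1), np.float64(1.7))
bowl bay (np.float64(-27.7), np.float64(-1.5)) disc bay (np.float64(-25.3), np.float64(4.1)) 0.0575 rimz 0.0575
bowl bay (np.float64(-27.8), np.float64(0.9)) disc bay (np.float64(-25.1), np.float64(-2.1)) 0.0566 rimz 0.0581
bowl bay (np.float64(-27.6), np.float64(-0.7)) disc bay (np.float64(-24.3), np.float64(-0.3)) 0.0562 rimz 0.0578
1 0.008 7455 [52.4 53.9 62.6]
1 0.036 10615 [62.2 62.8 68. ]
-1 0.008 6880 [56.6 56.8 57.4]
-1 0.036 12567 [57.  57.6 64.1]
-0.06 2.6 89.6; -0.05 2.7 100.3; -0.04 2.7 105.8; -0.03 2.8 108.3; -0.02 -0.7 114.2; -0.01 -2.0 111.6; 0.0 -4.3 106.7; 0.01 -8.3 98.8;
```

View pics/wrist7.png

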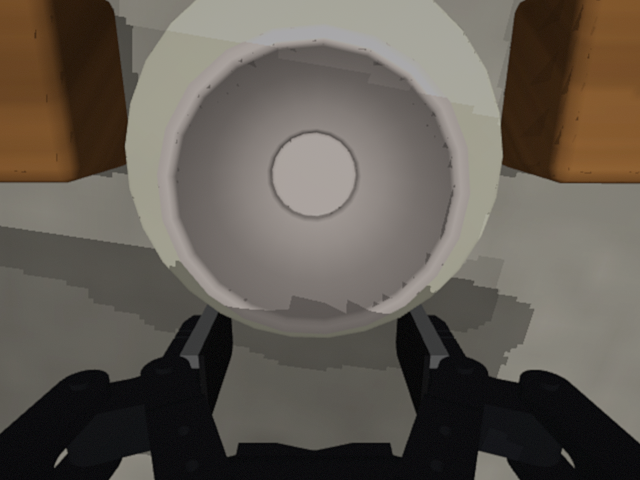

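The bat is centred in the gap: the middle of the block faces is at 2.8 mm and the bat at 2.7 mm. Pushing on.

```bash
python3 -m pendant '[[[0.005,0,0],0],[[0.011,0,0],0],[[0.017,0,0],0],[[0.023,0,0],0],[[0.029,0,0],0],[[0.035,0,0],0],[[0.040,0,0],0],[[0.043,0,0],0]]'; python3 wr.py 8
```

```text
t: 7.6
tcp_pos: [0.5625, -0.0372, 0.0243]
tool_rot: [0.65, 0.76, 0.0, -0.0]
force: [-0.1, -1.2, -0.6]
width: 0.0604
1 0.008 6159 [52.2 53.2 62.5]
1 0.036 13119 [62.3 62.9 71.9]
-1 0.008 5209 [56.7 56.9 57.4]
-1 0.036 15109 [57.2 57.9 68.7]
-0.05 2.5 60.4; -0.04 2.5 60.5; -0.03 2.6 72.7; -0.02 -6.3 103.3; -0.01 -3.2 109.2; 0.0 -1.4 112.8; 0.01 -0.5 114.7; 0.02 -0.5 114.8; 0.03 2.7 103.9; 0.04 2.7 95.6; 0.05 2.8 82.1; 0.06 2.6 61.7;
```

View pics/wrist8.png

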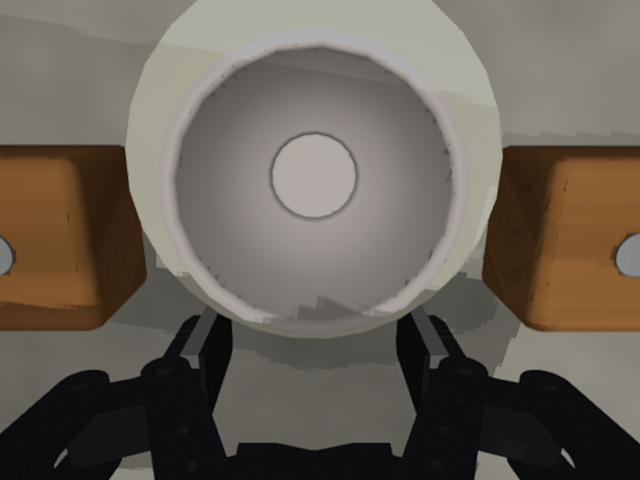

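Still centred. Before the fingers enter the gap, I check their lateral extent at block height using the earlier clouds.

```bash
python3 - <<'E'
from h import *
T=np.array([.567,-.3074]);u=np.array([-.155,.988]);v=np.array([.988,.155])
for n in ['scene','side','wrist']:
    W=world(np.load('/tmp/%s1.npz'%n)).reshape(-1,3); W=W[np.isfinite(W[:,0])]
    a=(W[:,:2]-T)@u;b=(W[:,:2]-T)@v
    for z in np.arange(-.016,.05,.008):
        m=(abs(a)<.06)&(abs(b)<.1)&(W[:,2]-.115>z)&(W[:,2]-.115<z+.008)
        if m.sum()>5: print(n,'tip+%.0f'%((z+.016)*1e3),(1e3*b[m].min()).round(1),(1e3*b[m].max()).round(1))
E
```

```text
scene tip+0 -36.8 42.8
scene tip+8 -43.3 44.8
scene tip+16 -42.1 45.4
scene tip+24 -44.0 45.8
scene tip+32 -42.1 45.1
scene tip+40 -54.6 62.2
scene tip+48 -61.4 63.7
scene tip+56 -65.6 64.8
scene tip+64 -67.6 66.6
side tip+0 -37.8 44.5
side tip+8 -40.7 45.2
side tip+16 -40.9 46.4
side tip+24 -41.0 44.7
side tip+32 -42.0 47.9
side tip+40 -56.6 62.1
side tip+48 -59.8 62.8
side tip+56 -60.7 64.1
side tip+64 -61.6 67.8
wrist tip+0 -43.1 41.5
wrist tip+8 -44.3 42.8
wrist tip+16 -44.7 43.0
wrist tip+24 -44.8 43.3
wrist tip+32 -41.9 42.0
wrist tip+40 -61.6 61.0
wrist tip+48 -63.9 62.3
wrist tip+56 -65.2 63.1
wrist tip+64 -65.5 64.4
```

```bash
python3 - <<'E'
from h import *
T=np.array([.567,-.3074]);u=np.array([-.155,.988]);v=np.array([.988,.155])
for n in ['scene','side','wrist']:
    W=world(np.load('/tmp/%s1.npz'%n)).reshape(-1,3); W=W[np.isfinite(W[:,0])]
    a=(W[:,:2]-T)@u;b=(W[:,:2]-T)@v
    for lo in (.048,.052,.056):
        m=(abs(a)<.06)&(abs(b)<.1)&(abs(b)>lo)&(W[:,2]>.08); print(n,lo,np.sort(W[m,2])[[0,3,10]]-.0911)
E
```

```text
scene 0.048 [0.0493099  0.05249761 0.0547174 ]
scene 0.052 [0.0493099  0.05284677 0.05555929]
scene 0.056 [0.05230393 0.05487049 0.05611118]
side 0.048 [0.04893204 0.05207852 0.05568752]
side 0.052 [0.05179676 0.05523127 0.05762137]
side 0.056 [0.05304817 0.05616406 0.0603223 ]
wrist 0.048 [0.04899653 0.04925878 0.04992933]
wrist 0.052 [0.0500685  0.05075953 0.05141255]
wrist 0.056 [0.0524767  0.05271976 0.05323524]
```

At push height the wide knuckles stay at 49 mm or more, above the 40 mm blocks, and the lower finger parts are ±45 mm within a ±60 mm gap. That is clear, so I continue.

```bash
python3 -m pendant '[[[0.006,0,0],0],[[0.012,0,0],0],[[0.018,0,0],0],[[0.024,0,0],0],[[0.030,0,0],0],[[0.036,0,0],0],[[0.041,0,0],0],[[0.044,0,0],0]]'; python3 wr.py 9;  python3 -m pendant '[[[0.006,0,0],0],[[0.012,0,0],0],[[0.018,0,0],0],[[0.024,0,0],0],[[0.030,0,0],0],[[0.036,0,0],0],[[0.040,0,0],0],[[0.041,0,0],0]]'; python3 st.py 10 0.057; python3 wr.py 10
```

```text
t: 8.32
tcp_pos: [0.5557, 0.0062, 0.0243]
tool_rot: [0.65, 0.76, 0.0, -0.0]
force: [-0.5, -2.4, -0.9]
width: 0.0598
1 0.008 2777 [61.9 62.1 62.6]
1 0.036 4651 [62.3 62.9 74.4]
-1 0.008 2745 [56.8 57.  57.5]
-1 0.036 5963 [57.3 58.  73.4]
-0.01 -12.6 90.7; 0.0 -12.5 90.6; 0.01 -6.0 103.7; 0.02 -7.9 100.1; 0.03 2.9 93.7; 0.04 2.7 102.7; 0.05 2.6 107.5; 0.06 2.8 108.1; 0.07 2.9 105.9; 0.08 2.8 99.6; 0.09 2.9 88.8; 0.1 2.8 70.0; t: 9.03
tcp_pos: [0.5493, 0.0469, 0.0243]
tool_rot: [0.65, 0.76, 0.0, -0.0]
force: [0.4, -2.8, -0.5]
width: 0.0602
t 9.1333 T [0.5494 0.0464 0.0243] force [-0.1 -0.1  0.6] w 0.059737025781974026 yaw 98.94
tcp bay (np.float64(44.7), np.float64(1.7))
bowl bay (np.float64(101.6), np.float64(-1.4)) disc bay (np.float64(103.2), np.float64(0.4)) 0.055 rimz 0.0577
bowl bay (np.float64(100.2), np.float64(1.5)) disc bay (np.float64(103.0), np.float64(0.2)) 0.0552 rimz 0.0577
bowl bay (np.float64(101.2), np.float64(-0.5)) disc bay (np.float64(103.1), np.float64(0.1)) 0.0552 rimz 0.0577
1 0.008 481 [61.9 62.1 62.5]
1 0.036 376 [62.  62.3 63.6]
-1 0.008 484 [56.9 57.1 57.5]
-1 0.036 374 [57.1 57.4 58.7]
-0.01 -57.6 0.6; 0.0 -57.3 0.8; 0.04 2.5 60.6; 0.05 2.6 86.6; 0.06 2.9 77.0; 0.07 2.8 92.5; 0.08 2.7 101.5; 0.09 2.8 107.1; 0.1 2.8 108.2; 0.11 2.8 106.2; 0.12 2.9 100.8; 0.13 2.7 90.6;
```

View pics/side10.png

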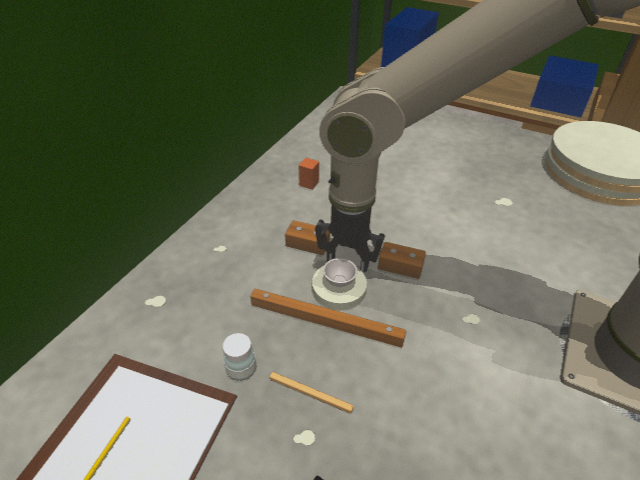

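View pics/wrist10.png

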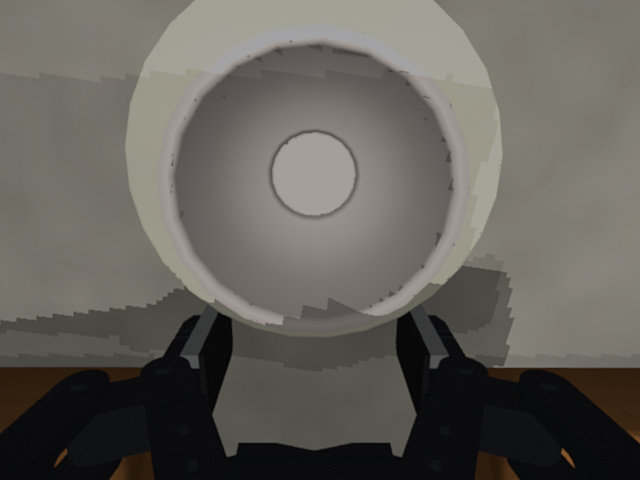

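The bat centre is at x ≈ +101–103 mm and y ≈ 0, so it lies entirely behind the blocks. I retreat straight back, then up.

```bash
python3 -m pendant '[[[-0.005,0,0],0],[[-0.012,0,0],0],[[-0.020,0,0],0],[[-0.030,0,0],0],[[-0.036,0,0],0],[[-0.04,0,0],0],[[-0.04,0,0],0],[[-0.04,0,0],0]]'; python3 -m pendant '[[[0,0,-0.02],0],[[0,0,-0.05],0],[[0,0,-0.08],0],[[0,0,-0.11],0],[[0,0,-0.14],0],[[0,0,-0.17],0],[[0,0,-0.19],0],[[0,0,-0.2],0]]'; python3 -m pendant '[[[-0.03,0,0],0],[[-0.06,0,0],0],[[-0.09,0,0],0],[[-0.12,0,0],0],[[-0.14,0,0],0],[[-0.15,0,0],0],[[-0.15,0,0],0],[[-0.15,0,0],0]]'; python3 st.py 11 0.26
python3 - <<'E'
from h import *
from fit import *
Q0,_=cloud(['/tmp/scene0.npz','/tmp/side0.npz']);Q1,_=cloud(['/tmp/scene11.npz','/tmp/side11.npz'])
for n,g,lo,hi in (('post',(.767,-.18),.055,.08),('jar',(.61,.35),.06,.08),('rib',(.476,.337),.006,.02)):
    for Q in (Q0,Q1):
        a=near(Q,g,.1,lo,hi); print(n,np.median(a,0).round(4),len(a))
E
```

```text
t: 9.85
tcp_pos: [0.5557, 0.006, 0.0243]
tool_rot: [0.65, 0.76, 0.0, -0.0]
force: [-0.2, 0.3, 0.2]
width: 0.0595
t: 10.52
tcp_pos: [0.5566, 0.0069, 0.2276]
tool_rot: [0.65, 0.76, 0.002, 0.001]
force: [0.2, -0.2, 0.9]
width: 0.0599
t: 11.18
tcp_pos: [0.5788, -0.1408, 0.2236]
tool_rot: [0.65, 0.76, 0.0, -0.001]
force: [0.7, 1.1, -0.1]
width: 0.0597
t 11.2833 T [ 0.579  -0.1397  0.2241] force [-0.9 -0.3  0.2] w 0.059801425435161364 yaw 99.05
tcp bay (np.float64(-143.7), np.float64(1.2))
bowl bay (np.float64(104.2), np.float64(-0.7)) disc bay (np.float64(104.7), np.float64(0.6)) 0.0553 rimz 0.0576
bowl bay (np.float64(104.7), np.float64(0.4)) disc bay (np.float64(105.2), np.float64(0.3)) 0.0548 rimz 0.0578
bowl bay (np.float64(104.5), np.float64(-0.2)) disc bay (np.float64(104.6), np.float64(0.3)) 0.0551 rimz 0.0577
post [ 0.7692 -0.1757  0.0646] 675
post [ 0.7689 -0.1759  0.0646] 676
jar [0.6136 0.3491 0.0702] 1354
jar [0.6134 0.3491 0.0703] 1356
rib [0.4775 0.335  0.012 ] 1056
rib [0.4772 0.3348 0.012 ] 1053
```

View pics/side11.png

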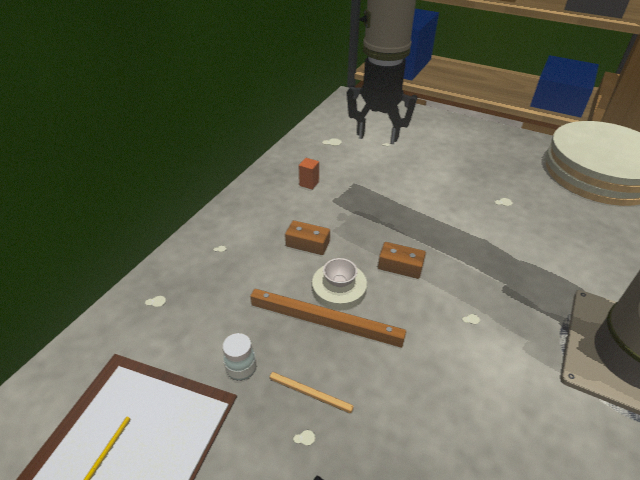

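View pics/scene11.png

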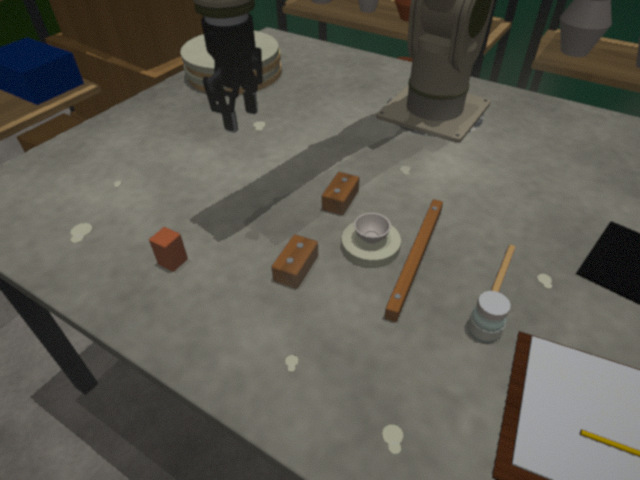

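Both views show the bat flat between the blocks and the rail, at side (339,285) and scene (371,242). It clears both, the arm is well away, and the jar, post and rib have not moved.

```bash
python3 -c "
from station import job; print(job.job_done())"
```

```text
the job is handed in; nothing more can be done
None
```

I pushed the bat, with its bowl, through the gap until the whole bat lay behind the blocks in the drying bay, then backed the arm clear and handed the job in. It took about 11.3 s.

- **Method:** I used two half-open fingers on the rim as a cradle. I pushed diagonally to line the bat up with the gap, then straight through. The bat stayed flat on the bench and was never lifted.
- **Final position:** the bat's centre is at about x = +104.5 mm, y ≈ 0 in the bay frame. The whole bat is behind the blocks from +80 mm and would meet the back rail at +125 mm, so it clears both.
- **Bowl:** the rim is at its unchanged height (about 57.6 mm measured), and I saw no sign of contact.
- **Bystanders:** the jar, post and rib are each within 0.3 mm of where they started, which is measurement noise.
- **Forces:** the force readings during the push stayed below about 5 N.
- **Disagreements:** while the fingers hid part of the bat, the fixed cameras' sideways estimates differed by up to 6 mm. I steered by the wrist camera there, which showed the bat centred to about 0.1 mm. The bat also reads 1–3 mm farther in after the retreat than before it. I put that down to the fingers partly hiding it in the earlier view.

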